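# Clamp the circuit board in the sloped T-slot holder

## Task

Take the orange-gripped clamp stud from its blue block, drop its T-shaped head through the wide window in the middle of the sloped holder's slot, and slide it along the slot to the end beside the green circuit board. There give it a quarter turn so that its steel toe points straight across the slot, over the board, and the head is locked; leave it fully seated and let go, without disturbing the meter, jar and screwdriver.

Things in the scene. Friction and masses are not known exactly. Their poses are not given: they have to be found in the camera images.
- stud: Loose clamp stud, 110 g, 70 mm tall. Origin: centre of its T-head's underside; z up along its axis, x along the toe. T-head 28 (x) x 16 (y) x 6 mm; shank 8 mm diameter up to z = 14; round shoulder 30 mm diameter, z = 14 to 24; flat steel toe 14 mm wide, z = 24 to 30, from x = -8 to +40; then the grip. It starts upright in the blue block, toe along the block's +x.
- stud_grip (a point): Middle of the stud's orange grip: a bar 30 (stud x) x 12 (stud y) mm, stud z = 30 to 70, to be held across its 12 mm. Point at stud z = 50 mm.
- stud_seat (a point): Point on the stud's axis at the shoulder's underside (stud z = 14 mm), which rests on the block or the deck face.
- toe_tip (a point): Point at the free end of the stud's toe, on its underside (stud x = 40, z = 24 mm).
- rack: Blue block 75 (x) by 55 (y) by 30 mm high, fixed to the bench; origin at the centre of its underside. The stud hangs in a 31 by 21 mm hole through its middle, shoulder on the top face; lift straight up by at least 20 mm to clear it.
- deck: Sloped aluminium deck of the fixed board holder, 145 mm up the slope, 230 mm wide. Origin: on its face, middle of the slot's window. z is square to the face and leans 30 degrees from vertical towards the robot side; x runs up the slope, y along the slot, which lies at x = 0. The seated stud's origin is at z = -14 mm; under the lips it can be raised at most 3 mm.
- window (a point): Middle of the slot's window, on the deck face (the deck's origin): 36 mm along the slot by 21 mm wide, yellow edges. The T-head passes only here, with its 28 mm along the slot (toe either way along it). On both sides the slot's mouth is 11 mm wide, lips 5 mm thick, over a 21 mm wide, 12 mm deep channel where the head slides lengthwise and cannot turn.
- slot_end (a point): On the deck face at the slot's closed end beside the deck's +y edge, deck y = +65 mm; the other end at y = -65 mm is alike. The shank stops 4 mm short of it. Under the lips a pocket, 38 mm wide, lets the head turn (either way) when the stud's axis is at |y| = 53 to 61 mm; once a quarter turned it can neither lift out nor slide back.
- board: Black carrier 79 (up slope) x 90 mm with a green circuit board, copper pad at its upper edge, fixed on the deck below one end of the slot (left or right, varies). Top 7 mm above the deck face, parts to 14 mm lower down; upper edge 19 mm down the slope from the slot's centre line. Origin at the clamp point (same as board_clamp); frame upright, with the holder's yaw.
- board_clamp (a point): The clamp point for the green board: on the slot's centre line and level with the deck face, at deck y = +60 or -60 mm, in line with the board's middle. The shoulder's underside belongs here.
- spare: Empty grey carrier of the same size beside the other end of the slot, not to be clamped. Origin at that end's clamp point; the frame is upright, with the holder's yaw.
- meter: Orange hand meter 150 by 80 by 44 mm, loose bystander; origin at the centre of its underside.
- jar: Small amber closed jar, 44 mm diameter, 50 mm high, loose bystander; origin at the centre of its underside.
- driver: Screwdriver 170 mm long with a red handle, lying on the bench, loose bystander; x runs along it.

How it is judged:
On the way, in this order (a step that is already met when the one before it is completed fails the run):
1. the T-head is down through the window, below the lips, lengthwise in the slot (z of stud in the frame of deck between -0.018 and -0.0095 m and x of stud in the frame of deck between -0.009 and 0.009 m and angle between the z axis of stud and the z axis of deck, either way round below 0.15 rad and angle between the x axis of stud and the y axis of deck, either way round below 0.35 rad and y of stud in the frame of deck between -0.018 and 0.018 m), for 0.05 s.
2. the stud has slid along, head still lengthwise, to the green board's end of the slot (z of stud in the frame of deck between -0.018 and -0.0095 m and x of stud in the frame of deck between -0.009 and 0.009 m and angle between the z axis of stud and the z axis of deck, either way round below 0.15 rad and angle between the x axis of stud and the y axis of deck, either way round below 0.35 rad and distance between stud_seat and board_clamp below 0.013 m), for 0.05 s.
At the end, for the whole second after the job is handed in: The stud stands at rest in the slot, head below the lips (origin 9.5 to 18 mm below the deck face), axis square to the deck within 0.15 rad, its seat point within 13 mm of the green board's clamp point, its toe pointing down the slope over the board, square to the slot within 0.26 rad (z of stud in the frame of deck between -0.018 and -0.0095 m and x of stud in the frame of deck between -0.009 and 0.009 m and angle between the z axis of stud and the z axis of deck, either way round below 0.15 rad and distance between stud_seat and board_clamp below 0.013 m and angle between the x axis of stud and the x axis of deck, either way round below 0.26 rad and x of toe_tip in the frame of deck below -0.03 m and linear speed of stud below 0.02 m/s and angular speed of stud below 0.2 rad/s); the robot touches nothing.
It fails at once if the meter was disturbed (moved more than 20 mm) (distance of meter from where it was at the start of the episode above 0.02 m).
It fails at once if the jar was disturbed (moved more than 20 mm) (distance of jar from where it was at the start of the episode above 0.02 m).
It fails at once if the screwdriver was disturbed (moved more than 20 mm) (distance of driver from where it was at the start of the episode above 0.02 m).
It also fails if it takes over 45 s, if anything falls off the work surface, if the arm or the gripper's body presses on something with over 40 N, if the wrist force passes 120 N, or if a joint passes its speed limit or range.

## Robot

A 6-joint arm with a two-finger parallel gripper is mounted at the origin on the work surface. World frame = base frame: x ahead of the robot, y to its left, z up, the work surface at z = 0. Lengths are in m, angles in rad, forces in N, time in s.
With the tool pointing down it reaches from about 0.3 to 0.85 m from the base axis. Payload 4.2 kg.
Tool frame: the origin (TCP) lies at the very end of the fingers, on their centre line; the grasp point (between the pads) lies 19 mm behind it; z points along the fingers, y is the direction in which the jaws open and shut (so a half turn about z gives the same grasp; the last joint's range is limited). The gripper opens to 91 mm and grips with 3 to 60 N. Pads are 32 mm wide; open, the fingers measure 118 mm over their backs; the gripper's body (76 mm by 178 mm) begins 60 mm behind the grasp point.
Start: joints at [1.117, 0.32, 1.565, -0, 1.257, -0.02], TCP at [0.242, 0.522, 0.214] pointing down, gripper open.
Joint ranges: [-3.11, 3.11], [-0.84, 2.01], [0.21, 2.61], [-1.34, 4.49], [0.05, 2.63], [-2.56, 2.56]. Speed limits (rad/s): [2.57, 2.57, 3.14, 3.14, 3.14, 3.14].

## Interface

Orientations are given as a 3x3 rotation matrix whose columns are the frame's x, y, z axes.
In Python, from station import read_state, read_camera, camera_info, finish_job gives the robot as it stands. The module is installed in compiled form; this text tells all that it offers.
- The arm moves only by the tool send_rows, never from a script. Its argument "rows" is a list that holds one entry, the list of rows, each a list of 5 numbers: the opening, from -1 (shut) to 1 (fully open), then the shift along the tool's x, y, z in m, then the turn about the tool's z in rad. In form: [[[jaw, x, y, z, twist], ...]]. A call has 1 to 8 rows; each row shifts and turns the commanded pose from where the row before left it, along the tool's axes as they then stand; what a row does not reach is not made up. A row lasts 1/8 s, in which the tool goes at most 62.5 mm and 10.7 degrees, less where a joint would pass 70% of its speed; a pose out of reach is approached as far as the arm can. A call is refused whole if a number of a shift passes 0.0625 or a number of a turn 0.188, either way. A call with a gripper value outside its range is refused whole. The fingers move at their own pace and stop on an object; "force" is the grip in N (left out, the last holds). Time passes only in rows, so rows that do not move let the fingers close. It gives the time, the measured TCP pose, the force and the opening at its end, in the units of the state.
- read_state(): the state, without advancing time (a new reading comes with each control period).
- read_camera(name): name is "side" or "top" or "wrist"; returns (picture, depth): 420x560x3 uint8, red, green, blue; 420x560 float32, m along the optical axis (not along the pixel's ray), 0 where there is no reading.
- camera_info(name): a dict with "fx", "fy", "cx", "cy" (pixels), "D" ([k1, k2, p1, p2, k3] as OpenCV has them; the pictures are not rectified), "position" and "rotation" of the camera in the world. Camera axes: x right, y up, looking along -z (the intrinsics and any distortion apply to the point x, -y, -z); pixel columns grow to the right and rows downward; lengths in m; the calibration is good to about 2 mm. A picture is of the moment at which its call begins: read the wrist's pose just before it. camera_info takes no time and is no camera call; for the wrist camera it gives the pose at the moment of the call.
- finish_job(): hands the job in, once; it reports no verdict.
The state is a dict: "clock": time; "joints": joint angles; "dq": joint speeds; "tau": joint torques, N m; "ee_pos": TCP position; "tcp_rot": TCP orientation; "ft_force": force on the tool from outside, world axes, zero at the start; "torque": the same for the moment, N m; "finger_gap": finger opening in m.
Only numpy, scipy, OpenCV 4.12 (cv2) and the standard library are available. Lean on these libraries where they do the work, as an engineer would, in place of code of your own. Each camera call takes 0.05 s, during which the arm holds its last target.

## Working session

There is one attempt and no reset: what is moved stays moved. The work goes in short steps, Python scripts to look and compute and a tool call to move; the robot and the scene stay as the last step left them, time stands still between calls to the robot, and variables do not carry over. Pictures are saved under pics/ and viewed, and the job is handed in when it is done.

Besides the shell and the picture viewer there is one more tool, called after "Request:" by a JSON object that holds its "op" and its "data". send_rows: Moves the arm, as the interface text tells. Its arguments: {"type":"object","properties":{"rows":{"type":"array"},"force":{"type":"number"}},"required":["rows"]}

```bash
mkdir -p pics
python3 - <<'E'
from station import *
import cv2, numpy as np
s=read_state(); print(s)
for n in ["side","top","wrist"]:
    i=camera_info(n); print(n,i)
    p,d=read_camera(n); cv2.imwrite(f"pics/{n}0.png",p[:,:,::-1]); np.savez(f"{n}0.npz",p=p,d=d,pos=i["position"],rot=i["rotation"])
    print((d>0).mean())
E
```

```text
{'clock': 0.0, 'joints': array([ 1.11702521e+00,  3.20315547e-01,  1.56566202e+00, -1.68732287e-05,
        1.25744738e+00, -1.99948919e-02]), 'dq': array([-1.55343049e-03, -1.62738579e-03,  2.51905356e-05,  1.56019403e-03,
       -1.21637261e-03,  1.27454364e-03]), 'tau': array([ 5.29397894e-04, -4.12441814e+01, -2.31978196e+01,  7.26772752e-02,
        4.56522102e-02, -1.47533951e-04]), 'ee_pos': array([0.24144824, 0.52128244, 0.21311333]), 'tcp_rot': array([[-9.07387260e-01,  4.20294823e-01, -7.88774731e-04],
       [ 4.20295562e-01,  9.07385753e-01, -1.65390493e-03],
       [ 2.05952751e-05, -1.83225078e-03, -9.99998321e-01]]), 'ft_force': array([-0.89132734, -0.19361977,  0.22971147]), 'torque': array([-0.00042857, -0.02585761, -0.0090127 ]), 'finger_gap': 0.09121303165550379}
side {'fx': 437.3883421481429, 'fy': 437.3883421481429, 'cx': 278.9181484727954, 'cy': 204.53974200071784, 'D': array([-0.02338485,  0.        ,  0.        ,  0.        ,  0.        ]), 'position': array([ 0.15846733, -0.74273067,  0.63828845]), 'rotation': array([[ 0.88756161,  0.25286776, -0.38508736],
 
[... 321 characters left out ...]
86874, 0.02707668, 1.06765932]), 'rotation': array([[-1.02208974e-01,  9.72340062e-01, -2.10019355e-01],
       [-9.94762500e-01, -1.00105844e-01,  2.06491969e-02],
       [-9.46123498e-04,  2.11029912e-01,  9.77479146e-01]])}
0.9959778911564626
wrist {'fx': 304.712653660562, 'fy': 304.712653660562, 'cx': 279.2622907492025, 'cy': 207.21744451330812, 'D': array([-0.04960913,  0.        ,  0.        ,  0.        ,  0.        ]), 'position': array([0.18105105, 0.5506636 , 0.38338911]), 'rotation': array([[ 4.20539868e-01, -8.81103810e-01, -2.16338383e-01],
       [ 9.07273797e-01,  4.08227697e-01,  1.01016856e-01],
       [-6.91017034e-04, -2.38759761e-01,  9.71078421e-01]])}
0.9466113945578232
```

View pics/side0.png

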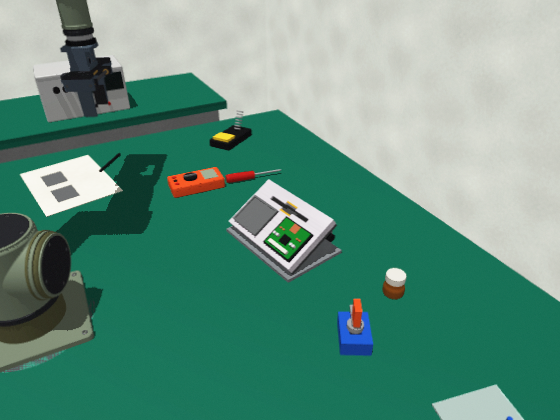

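View pics/top0.png

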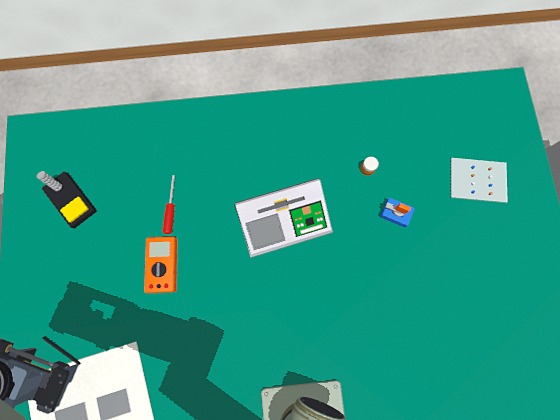

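View pics/wrist0.png

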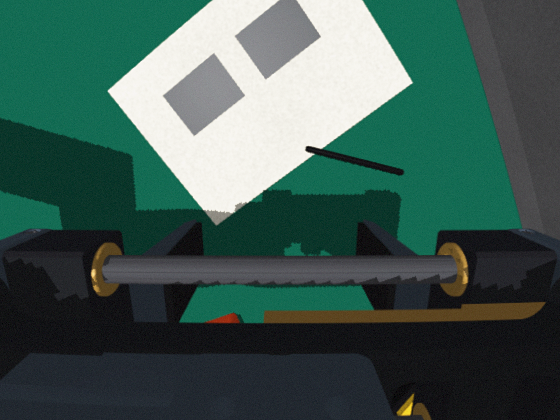

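```bash
cat > h.py <<'E'
import numpy as np, cv2
from station import *
def shot(n,tag):
    s=read_state(); i=camera_info(n); p,d=read_camera(n)
    cv2.imwrite(f"pics/{n}{tag}.png",p[:,:,::-1])
    np.savez(f"{n}{tag}.npz",p=p,d=d,pos=i["position"],rot=i["rotation"],ee=s["ee_pos"],R=s["tcp_rot"])
    return load(n,tag)
class S: pass
def load(n,tag):
    z=np.load(f"{n}{tag}.npz"); o=S(); o.i=camera_info(n); o.p=z["p"];o.d=z["d"];o.pos=z["pos"];o.rot=z["rot"]
    o.K=np.array([[o.i["fx"],0,o.i["cx"]],[0,o.i["fy"],o.i["cy"]],[0,0,1]]);o.D=np.array(o.i["D"])
    return o
def rays(o,uv):
    uv=np.asarray(uv,float).reshape(-1,1,2)
    n=cv2.undistortPoints(uv,o.K,o.D).reshape(-1,2)
    c=np.c_[n[:,0],-n[:,1],-np.ones(len(n))]
    return c@o.rot.T
def dpts(o,uv):
    uv=np.asarray(uv).reshape(-1,2); r=rays(o,uv)
    return o.pos+r*o.d[uv[:,1].astype(int),uv[:,0].astype(int)][:,None]
def onplane(o,uv,p0,n):
    r=rays(o,uv); t=((p0-o.pos)@n)/(r@n); return o.pos+r*t[:,None]
def proj(o,P):
    P=np.asarray(P,float).reshape(-1,3); c=(P-o.pos)@o.rot; c=c*[1,-1,-1]
    return cv2.projectPoints(c.reshape(-1,1,3),np.zeros(3),np.zeros(3),o.K,o.D)[0].reshape(-1,2)
def mask(o,lo,hi):
    h=cv2.cvtColor(o.p,cv2.COLOR_RGB2HSV); return cv2.inRange(h,np.array(lo),np.array(hi))
def px(m): 
    v,u=np.nonzero(m); return np.c_[u,v]
E
python3 - <<'E'
from h import *
for n in("top","side"):
    o=load(n,"0")
    for name,lo,hi in(("blue",(108,150,60),(125,255,255)),("orange",(2,150,120),(12,255,255)),("yellow",(20,80,100),(32,255,255)),("white",(0,0,170),(180,40,255))):
        m=mask(o,lo,hi); k,l,st,c=cv2.connectedComponentsWithStats(m)
        for j in range(1,k):
            if st[j,4]>8 and 120<c[j][0]<460 and 120<c[j][1]<380:
                P=dpts(o,px(l==j)); print(n,name,st[j],c[j].round(),np.median(P,0).round(4),P.min(0).round(3),P.max(0).round(3))
E
```

```text
top blue [380 207  27  20  81] [391. 219.] [ 0.5066 -0.3008  0.0167] [ 0.485 -0.34   0.001] [ 0.545 -0.275  0.034]
top orange [396 205  12   9  52] [401. 209.] [ 0.5221 -0.3174  0.0698] [ 0.336 -0.331  0.05 ] [0.534 0.027 1.068]
top orange [144 237  33  56 283] [166. 264.] [0.447  0.3088 0.0281] [0.336 0.027 0.002] [0.525 0.387 1.068]
top orange [163 241   8  17  26] [169. 247.] [0.4919 0.3133 0.0332] [0.464 0.31  0.03 ] [0.509 0.331 0.038]
top orange [149 257  15   1  15] [156. 257.] [0.4679 0.3522 0.0336] [0.465 0.331 0.029] [0.469 0.368 0.039]
top orange [150 262  10  16  26] [153. 270.] [0.4329 0.3611 0.0372] [0.413 0.344 0.029] [0.454 0.369 0.041]
top orange [161 263   6  14  17] [165. 270.] [0.4301 0.3279 0.0322] [0.415 0.325 0.029] [0.449 0.339 0.035]
top orange [156 283   6   6  14] [158. 286.] [0.3896 0.3487 0.0339] [0.384 0.34  0.03 ] [0.398 0.354 0.035]
top orange [163 283   6   5  14] [166. 285.] [0.3902 0.3281 0.0328] [0.385 0.321 0.03 ] [0.396 0.336 0.035]
top orange [148 284   6   5  16] [150. 286.] [0.3917 0.37   0.0338] [0.386 0.362 0.031] [0.397 0.375 0.037]
top yel
[... 2050 characters left out ...]
3]
side white [201 169  16  10  99] [209. 173.] [0.4875 0.339  0.0348] [ 0.158 -0.743  0.032] [0.506 0.367 0.638]
side white [ 229  180  104   89 2269] [286. 219.] [ 0.5587 -0.0181  0.082 ] [ 0.158 -0.743 -0.001] [0.702 0.274 0.638]
side white [268 238  19  15  79] [277. 245.] [ 0.4968 -0.0747  0.0546] [ 0.488 -0.103  0.05 ] [ 0.505 -0.044  0.058]
side white [289 243   6   4  13] [291. 244.] [ 0.5183 -0.0969  0.0648] [ 0.516 -0.107  0.063] [ 0.524 -0.09   0.067]
side white [386 268  20  16 219] [396. 275.] [ 0.6651 -0.2643  0.0501] [ 0.158 -0.743  0.002] [ 0.727 -0.231  0.638]
side white [347 319   6   9  22] [349. 323.] [ 0.5159 -0.3164  0.0403] [ 0.512 -0.33   0.039] [ 0.523 -0.31   0.044]
```

Run:
```python
from h import *
a=load("top","0").p[185:240,365:430,::-1]; b=load("side","0").p[285:360,325:410,::-1]
a=cv2.resize(a,None,fx=6,fy=6,interpolation=2); b=cv2.resize(b,None,fx=4.4,fy=4.4,interpolation=2)
H=max(a.shape[0],b.shape[0]); a=cv2.copyMakeBorder(a,0,H-a.shape[0],0,5,0); b=cv2.copyMakeBorder(b,0,H-b.shape[0],0,0,0)
cv2.imwrite("pics/c1.png",np.hstack([a,b]))
o=load("top","0"); P=dpts(o,[(259,212),(303,199),(322,181),(237,204)]);print(P.round(3))
```

```text
[[ 0.556  0.062  0.066]
 [ 0.578 -0.06   0.069]
 [ 0.644 -0.127 -0.003]
 [ 0.575  0.115  0.102]]
```

View pics/c1.png

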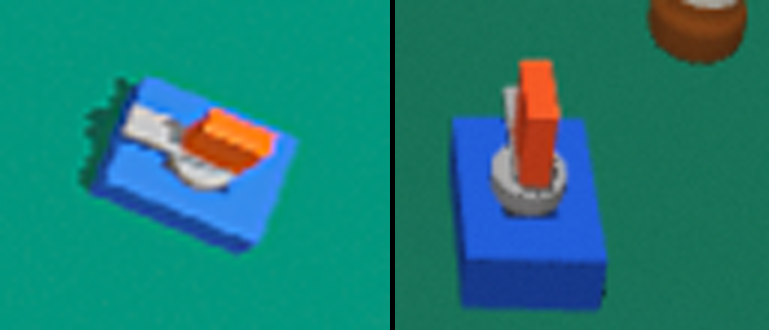

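Request:
{"op": "send_rows", "data": {"rows": [[[1,-0.052,-0.03,0,0],[1,-0.052,-0.03,0,0],[1,-0.052,-0.03,0,0],[1,-0.052,-0.03,0,0],[1,-0.052,-0.03,0,0],[1,-0.052,-0.03,0,0],[1,-0.052,-0.03,0,0],[1,-0.052,-0.03,0,0]]]}}

```text
clock: 1.15
ee_pos: [0.5191, 0.1274, 0.2138]
tcp_rot: [[-0.907, 0.42, -0.0], [0.42, 0.907, 0.0], [0.0, 0.0, -1.0]]
ft_force: [1.1, 0.8, 1.6]
finger_gap: 0.0912
```

Request:
{"op": "send_rows", "data": {"rows": [[[1,-0.052,-0.03,0,0],[1,-0.052,-0.03,0,0],[1,-0.052,-0.03,0,0],[1,0,0,0,0],[1,0,0,0,0]]]}}

```text
clock: 1.78
ee_pos: [0.6214, -0.0178, 0.2133]
tcp_rot: [[-0.907, 0.421, -0.002], [0.421, 0.907, 0.001], [0.002, -0.0, -1.0]]
ft_force: [0.1, -0.2, -0.0]
finger_gap: 0.0911
```

Run:
```python
from h import *
s=read_state(); print(s["clock"],s["ee_pos"],s["tcp_rot"],s["joints"],s["dq"])
shot("wrist","1")
```

```text
1.775 [ 0.62137846 -0.01783332  0.21332962] [[-9.07160211e-01  4.20782015e-01 -1.68769587e-03]
 [ 4.20781308e-01  9.07161781e-01  7.71291112e-04]
 [ 1.85555862e-03 -1.04662682e-05 -9.99998278e-01]] [-4.75651504e-02  3.94842457e-01  1.45117191e+00  7.16815736e-04
  1.29730082e+00 -1.18424848e+00] [ 0.02419915 -0.01818086  0.00962228 -0.00146186 -0.00293933 -0.00245102]
```

View pics/wrist1.png

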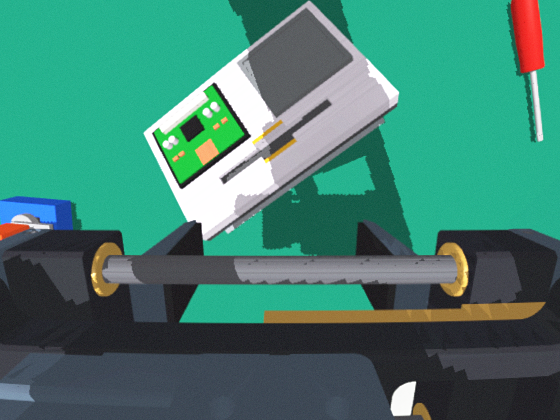

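Run:
```python
from h import *
o=load("wrist","1")
a=o.p[60:210,190:350,::-1]; cv2.imwrite("pics/c2.png",cv2.resize(a,None,fx=5,fy=5,interpolation=cv2.INTER_CUBIC)[:600])
cv2.imwrite("pics/c2.png",cv2.resize(a,(640,600),interpolation=cv2.INTER_CUBIC))
# deck plane: white pixels within hull of deck
w=mask(o,(0,0,120),(180,60,255)); reg=np.zeros_like(w); cv2.fillConvexPoly(reg,np.array([(150,133),(305,5),(395,95),(207,232)]),255)
u=px(w&reg); P=dpts(o,u)
c=np.median(P,0); ok=np.ones(len(P),bool)
for k in range(8):
    c=P[ok].mean(0); n=np.linalg.svd(P[ok]-c,full_matrices=False)[2][2]; n*=np.sign(n[2]); r=(P-c)@n; ok=abs(r)<.0015 if k>3 else abs(r)<.004
print(c,n,np.degrees(np.arccos(n[2])),np.degrees(np.arctan2(-n[1],-n[0])),ok.mean())
np.savez("plane.npz",c=c,n=n)
# in-plane axes
x=np.array([0,0,1.])-n*n[2]; x/=np.linalg.norm(x); y=np.cross(n,x)
for nm,m in(("yellow",mask(o,(18,120,100),(32,255,255))&reg),("slot",mask(o,(0,0,0),(180,255,90))&reg)):
    k,l,st,cc=cv2.connectedComponentsWithStats(m)
    for j in range(1,k):
        if st[j,4]>15:
            Q=onplane(o,px(l==j),c,n); q=np.c_[(Q-c)@x,(Q-c)@y]; print(nm,st[j],cc[j].round(1),Q.mean(0).round(4),q.min(0).round(4),q.max(0).round(4), np.degrees(np.arctan2(*np.linalg.svd(q-q.mean(0))[2][0][::1])))
```

```text
[0.56088244 0.0109961  0.08361135] [-0.49020184 -0.09768271  0.86611792] 29.98939715706598 11.269730573873321 0.823960204504629
yellow [253 120  30  24 116] [267.4 131.3] [0.5548 0.0017 0.0791] [-0.0108 -0.026 ] [-0.0072  0.0086] 179.6901569912868
yellow [265 139  31  24 146] [280.1 150.1] [0.5758 0.0054 0.0914] [ 0.0134 -0.026 ] [0.0178 0.0085] -179.43351931070632
slot [298  57  54  41 133] [324.8  77.9] [0.5326 0.0726 0.0746] [-0.0205  0.0357] [-0.0165  0.097 ] -179.81349976470466
slot [178  83  72 105 598] [220.2 142.5] [ 0.5439 -0.0471  0.0674] [-0.0981 -0.1139] [-0.0166 -0.0243] -32.41018718098488
slot [275  98  25  18  62] [286.7 106.6] [0.5414 0.0286 0.0746] [-0.0197  0.0078] [-0.0166  0.0353] -179.7165523344911
slot [269 100  62  54 525] [296.2 127.6] [0.5634 0.0279 0.0869] [ 0.0016 -0.0177] [0.0131 0.0543] 175.92725537953626
slot [180 115  24  27 346] [191.7 128. ] [ 0.5166 -0.0712  0.0493] [-0.0797 -0.0834] [-0.0579 -0.0605] -168.9714180000116
slot [153 133  25  48  70] [164.3 155.9] [ 0.5299 -0.1115  0.0522] [-0.0969 -0.115 ] [-0.0281 -0.1133] 89.97856459443894
slot [222 161  24  22  72] [230.9 172.5] [ 0.5754 -0.0476  0.0852] [ 0.0015 -0.072 ] [ 0.0077 -0.0428] 174.8368003862594
```

View pics/c2.png

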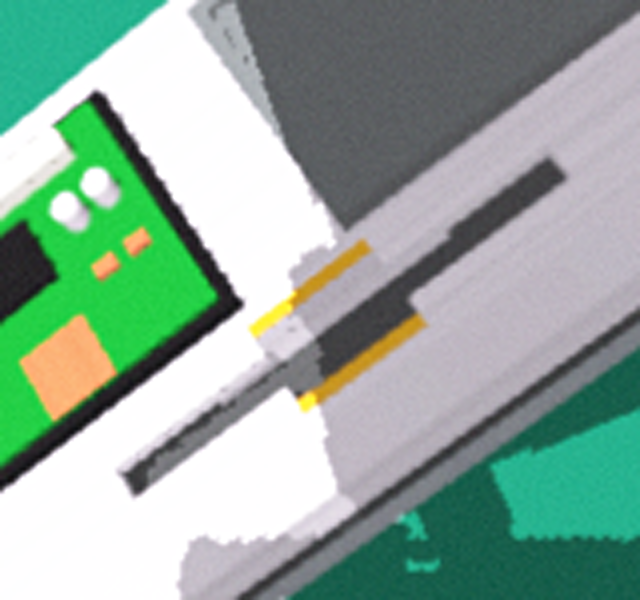

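```bash
cat >> h.py <<'E'
def deck():
    z=np.load("plane.npz"); c,n=z["c"],z["n"]
    x=np.array([0,0,1.])-n*n[2]; x/=np.linalg.norm(x); y=np.cross(n,x)
    return c+.0033*x-.0088*y, np.c_[x,y,n]
E
python3 - <<'E'
from h import *
W,R=deck(); print(W,R); print(W+R@[0,-.060,0]); 
o=load("top","0"); print(proj(o,[W,W+R@[0,-.065,0],W+R@[0,.065,0]]))
o=load("side","0"); print(proj(o,[W,W+R@[0,-.065,0],W+R@[0,.065,0]]))
E
```

```text
[0.56540528 0.00292435 0.08526083] [[ 0.84941747 -0.19542806 -0.49020184]
 [ 0.16926374  0.98071804 -0.09768271]
 [ 0.49983973  0.          0.86611792]]
[ 0.57713097 -0.05591873  0.08526083]
[[280.3693144  204.65515881]
 [303.79145562 197.61805371]
 [256.76129596 211.74832949]]
[[288.04497818 208.06891625]
 [306.76016666 220.44527984]
 [270.84615137 196.69559545]]
```

Request:
{"op": "send_rows", "data": {"rows": [[[1,-0.014,-0.053,0,0],[1,-0.014,-0.053,0,0],[1,-0.014,-0.053,0,0],[1,-0.014,-0.053,0,0],[1,-0.014,-0.053,0,0],[1,-0.014,-0.053,0,0],[1,0,0,0,0],[1,0,0,0,0]]]}}

```text
clock: 2.82
ee_pos: [0.5647, -0.3402, 0.2141]
tcp_rot: [[-0.908, 0.419, 0.0], [0.419, 0.908, 0.001], [0.0, 0.001, -1.0]]
ft_force: [-0.3, 0.4, 0.4]
finger_gap: 0.091
```

Run:
```python
from h import *
s=read_state(); print(s["clock"],s["ee_pos"],s["tcp_rot"])
o=shot("wrist","2")
for name,lo,hi in(("blue",(108,150,60),(125,255,255)),("orange",(2,150,100),(12,255,255)),("gripTop",(2,120,200),(16,255,255))):
    m=mask(o,lo,hi); k,l,st,c=cv2.connectedComponentsWithStats(m)
    for j in range(1,k):
        if st[j,4]>40:
            P=dpts(o,px(l==j)); print(name,st[j],c[j].round(),np.median(P,0).round(4),P.min(0).round(3),P.max(0).round(3))
```

```text
2.825 [ 0.56468204 -0.34022313  0.21406637] [[-9.07869290e-01  4.19253328e-01  1.30091278e-05]
 [ 4.19253098e-01  9.07868758e-01  1.07578987e-03]
 [ 4.39217904e-04  9.82130706e-04 -9.99999421e-01]]
orange [266 150  28   4  51] [280. 151.] [ 0.5213 -0.3179  0.0739] [ 0.515 -0.33   0.057] [ 0.528 -0.307  0.086]
gripTop [513  56  31  24 358] [528.  67.] [ 0.5467 -0.0621  0.0762] [ 0.504 -0.311  0.07 ] [ 0.557 -0.052  0.384]
gripTop [266 149  28   5  68] [280. 151.] [ 0.5211 -0.3183  0.0735] [ 0.515 -0.33   0.049] [ 0.528 -0.307  0.086]
```

View pics/wrist2.png

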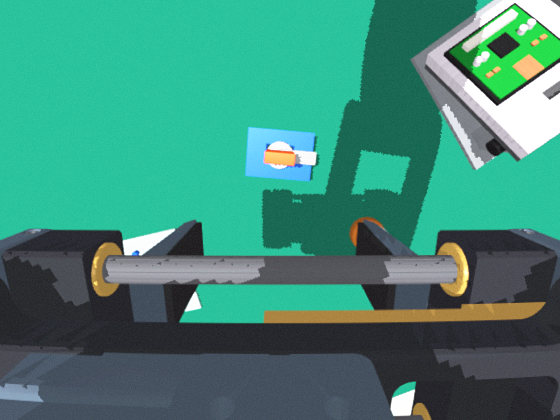

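Run:
```python
from h import *
o=load("wrist","2")
hsv=cv2.cvtColor(o.p,cv2.COLOR_RGB2HSV)
print(hsv[135,258],hsv[165,290],hsv[159,280],hsv[152,280],hsv[178,280])
a=o.p[115:195,230:330]; cv2.imwrite("pics/c3.png",cv2.resize(a[:,:,::-1],None,fx=6,fy=6,interpolation=2))
m=np.zeros((420,560),np.uint8); b=cv2.inRange(hsv,np.array((100,100,60)),np.array((125,255,255)));m[110:200,230:330]=b[110:200,230:330]
g=mask(o,(0,110,100),(20,255,255)); g[:110]=0;g[200:]=0;g[:,:230]=0;g[:,330:]=0
hl=cv2.convexHull(px(m)); Q=onplane(o,hl.reshape(-1,2),np.array([0,0,.03]),np.array([0,0,1.]))[:,:2]
r=cv2.minAreaRect((Q*1000).astype(np.float32)); print("block",r)
gp=px(g); top=gp
P=dpts(o,gp); sel=P[:,2]>.078; print(len(gp),sel.sum(),np.median(P[sel],0))
Q=onplane(o,gp[sel],np.array([0,0,.086]),np.array([0,0,1.]))[:,:2]
print("grip",cv2.minAreaRect((Q*1000).astype(np.float32)))
```

```text
[ 98 127 255] [  0 126 255] [ 19 142 255] [ 10 198 255] [100 182 255]
block ((526.663330078125, -320.75164794921875), (75.46703338623047, 54.77116775512695), 60.25638961791992)
386 344 [ 0.52666624 -0.31987362  0.08540896]
grip ((526.3388061523438, -320.543701171875), (29.19118309020996, 12.249894142150879), 60.44083786010742)
```

View pics/c3.png

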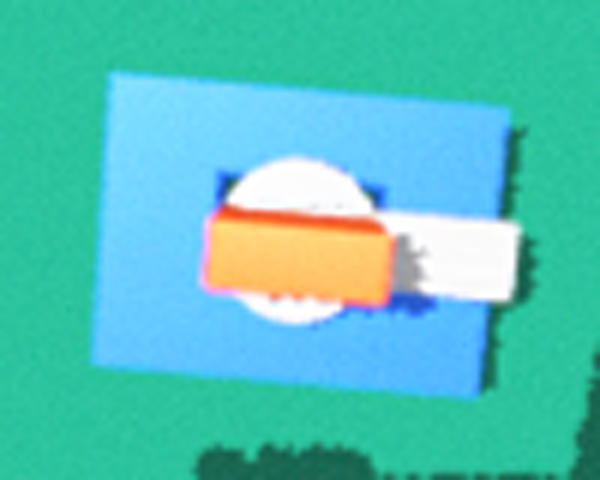

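Request:
{"op": "send_rows", "data": {"rows": [[[1,0.043,0.0018,0,0],[1,0,0,0.05,0.085],[1,0,0,0.05,0],[1,0,0,0,0],[1,0,0,0.025,0],[1,0,0,0,0],[1,0,0,0,0]]]}}

```text
clock: 3.75
ee_pos: [0.5277, -0.3225, 0.0912]
tcp_rot: [[-0.869, 0.495, 0.003], [0.495, 0.869, -0.002], [-0.003, -0.0, -1.0]]
ft_force: [0.1, -0.2, 0.5]
finger_gap: 0.0914
```

Run:
```python
from h import *
s=read_state(); print(s["clock"],s["ee_pos"],s["tcp_rot"],np.degrees(np.arctan2(s["tcp_rot"][1,1],s["tcp_rot"][0,1])))
W,R=deck(); print(np.degrees(np.arctan2(R[1,1],R[0,1])))
o=shot("wrist","3")
cv2.imwrite("pics/c4.png",cv2.resize(o.p[100:330,130:430,::-1],None,fx=2,fy=2))
```

```text
3.75 [ 0.52765031 -0.32245421  0.09117315] [[-8.68793274e-01  4.95166165e-01  2.95221520e-03]
 [ 4.95163153e-01  8.68798289e-01 -1.72759202e-03]
 [-3.42032463e-03 -3.90921377e-05 -9.99994150e-01]] 60.3192919334961
101.26973057387332
```

View pics/c4.png

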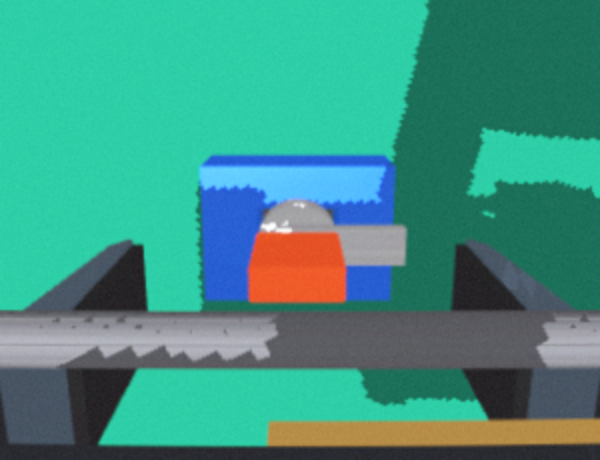

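Request:
{"op": "send_rows", "data": {"rows": [[[1,0.002,0.001,0.018,0],[1,0,0,0.018,0],[1,0,0,0,0],[-1,0,0,0,0],[-1,0,0,0,0],[-1,0,0,0,0],[-1,0,0,0,0],[-1,0,0,0,0]]], "force": 10}}

```text
clock: 4.8
ee_pos: [0.5251, -0.3204, 0.053]
tcp_rot: [[-0.868, 0.496, 0.0], [0.496, 0.868, 0.0], [-0.0, 0.0, -1.0]]
ft_force: [0.5, -0.3, -1.3]
finger_gap: 0.0439
```

Request:
{"op": "send_rows", "data": {"rows": [[[-1,0,0,0,0],[-1,0,0,0,0],[-1,0,0,0,0]]]}}

```text
clock: 5.18
ee_pos: [0.525, -0.3204, 0.0529]
tcp_rot: [[-0.868, 0.496, 0.0], [0.496, 0.868, -0.0], [-0.0, 0.0, -1.0]]
ft_force: [-0.1, 0.5, 1.0]
finger_gap: 0.0297
```

Request:
{"op": "send_rows", "data": {"rows": [[[-1,0,0,-0.02,0],[-1,0,0,-0.03,0],[-1,0,0,-0.05,0],[-1,0,0,-0.05,0],[-1,0,0,0,0],[-1,0,0,0,0]]]}}

```text
clock: 5.92
ee_pos: [0.5244, -0.32, 0.202]
tcp_rot: [[-0.868, 0.496, -0.001], [0.496, 0.868, 0.001], [0.002, 0.0, -1.0]]
ft_force: [-0.1, -0.0, -1.1]
finger_gap: 0.0301
```

Run:
```python
from h import *
s=read_state(); print(s["clock"],s["ee_pos"],s["tcp_rot"],s["finger_gap"])
o=shot("side","4")
uv=proj(o,s["ee_pos"])[0].astype(int); print(uv)
u,v=uv; cv2.imwrite("pics/c5.png",cv2.resize(o.p[max(v-80,0):v+60,u-80:u+80,::-1],None,fx=4,fy=4))
```

```text
5.925 [ 0.52442263 -0.31995482  0.20197996] [[-8.68407173e-01  4.95849675e-01 -1.44280651e-03]
 [ 4.95848508e-01  8.68408338e-01  1.10278343e-03]
 [ 1.79976001e-03  2.42251581e-04 -9.99998351e-01]] 0.030053379327209633
[362 251]
```

View pics/c5.png

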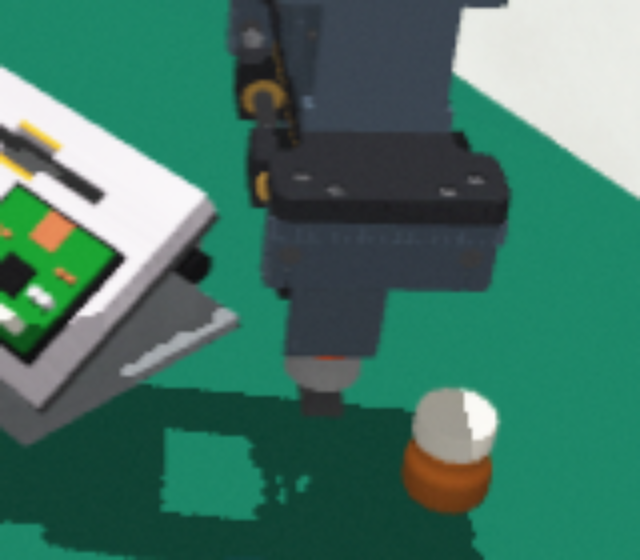

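Request:
{"op": "send_rows", "data": {"rows": [[[-1,0,0,-0.01,-0.179],[-1,0,0,0,-0.179],[-1,0,0,0,-0.179],[-1,0,0,0,-0.179],[-1,-0.017,0.051,0,0],[-1,-0.017,0.051,0,0],[-1,-0.017,0.051,0,0],[-1,-0.017,0.051,0,0]]]}}

```text
clock: 6.98
ee_pos: [0.5509, -0.1051, 0.2108]
tcp_rot: [[-0.981, -0.196, -0.004], [-0.196, 0.981, 0.001], [0.003, 0.002, -1.0]]
ft_force: [0.2, -0.4, -0.9]
finger_gap: 0.0301
```

Request:
{"op": "send_rows", "data": {"rows": [[[-1,-0.017,0.051,0,0],[-1,-0.017,0.051,0,0],[-1,0,0,0,0],[-1,0,0,0,0],[-1,0,0,0,0]]]}}

```text
clock: 7.6
ee_pos: [0.5648, -0.0016, 0.2122]
tcp_rot: [[-0.981, -0.194, -0.001], [-0.194, 0.981, -0.0], [0.001, 0.0, -1.0]]
ft_force: [0.4, 0.4, -0.5]
finger_gap: 0.0302
```

```bash
cat >> h.py <<'E'
def rel():
    s=read_state(); W,R=deck(); hd=np.array([R[0,0],R[1,0],0]); hd/=np.linalg.norm(hd)
    e=s["ee_pos"]-W; T=s["tcp_rot"]
    print("t",round(s["clock"],2),"h,y,v mm",(np.array([e@hd,e@R[:,1],e[2]])*1e3).round(1),"yawerr deg",round(np.degrees(np.arctan2(T[1,1],T[0,1]))-101.27,2),"tz",T[:,2].round(3),"gap",round(s["finger_gap"],4),"F",s["ft_force"].round(1),"q",s["joints"].round(2))
E
python3 - <<'E'
from h import *
rel()
E
```

```text
t 7.6 h,y,v mm [ -1.5  -4.3 127. ] yawerr deg -0.06 tz [-0.001 -0.    -1.   ] gap 0.0302 F [ 0.4  0.4 -0.5] q [-0.02  0.31  1.59 -0.    1.25 -1.79]
```

Request:
{"op": "send_rows", "data": {"rows": [[[-1,-0.001,0.004,0.03,0],[-1,0,0,0.03,0],[-1,0,0,0,0],[-1,0,0,0,0]]]}}

```text
clock: 8.1
ee_pos: [0.5661, 0.003, 0.154]
tcp_rot: [[-0.981, -0.195, 0.002], [-0.195, 0.981, -0.0], [-0.002, -0.0, -1.0]]
ft_force: [0.2, 0.8, -1.1]
finger_gap: 0.0295
```

Run:
```python
from h import *
rel()
o=shot("side","5")
a=o.p[130:250,210:370,::-1]; cv2.imwrite("pics/c6.png",cv2.resize(a,None,fx=4,fy=4,interpolation=2))
o=shot("wrist","5")
```

```text
t 8.1 h,y,v mm [ 0.7 -0.1 68.7] yawerr deg -0.04 tz [ 0.002 -0.    -1.   ] gap 0.0295 F [ 0.2  0.8 -1.1] q [-0.02  0.35  1.68  0.    1.11 -1.78]
```

View pics/c6.png

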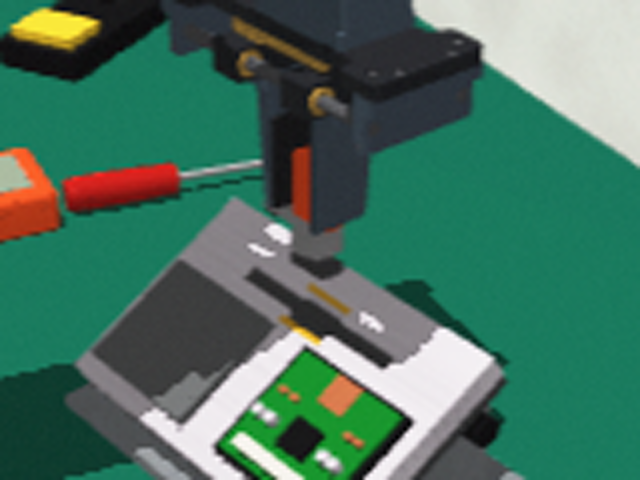

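View pics/wrist5.png

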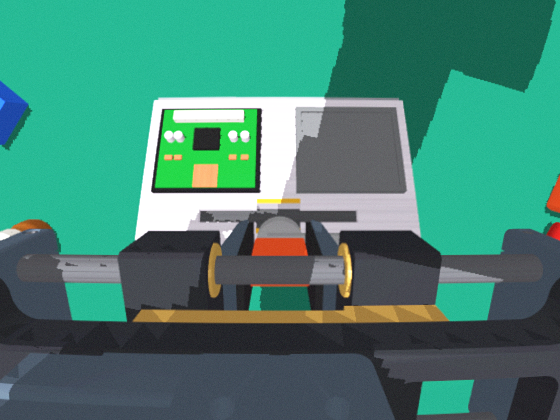

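Run:
```python
from h import *
W,R=deck(); o=load("wrist","5")
def dk(uv): return ((onplane(o,uv,W,R[:,2])-W)@R*1e3).round(1)[:,:2]
m=mask(o,(18,120,100),(32,255,255)); m[:190]=0;m[212:]=0;m[:,:240]=0;m[:,310:]=0
q=dk(px(m));print(q.min(0),q.max(0),q.mean(0))
print(dk([(200,212),(200,220),(356,212),(356,220)]))
g=cv2.cvtColor(o.p,cv2.COLOR_RGB2GRAY); print(g[206:226,215],g[206:226,345],g[216,192:210],g[216,346:364])
```

```text
[-13.6 -17.3] [-11.   17.5] [-12.29476744   0.1005814 ]
[[ -2.5 -63.8]
 [  4.2 -63.3]
 [ -2.4  63.9]
 [  4.3  63.5]]
[255 255 255 243 207 135 134 129 127 126 128 135 134 129 102 103 156 202
 203 202] [201 202 201 192 163  84  69  73  73  73  71  72  68  68  68  98 160 193
 205 201] [255 255 255 255 229 202 187 174 106  70  63  67  68  65  65  68  66  68] [ 75  75  67  70  74  68  70  70  71  73 135 184 197 202 202 201 201 201]
```

Request:
{"op": "send_rows", "data": {"rows": [[[-1,0.001,0,0.015,0],[-1,0,0,0.012,0],[-1,0,0,0.006,0],[-1,0,0,0,0],[-1,0,0,0,0]]], "force": 6}}

```text
clock: 8.82
ee_pos: [0.5646, 0.0036, 0.1201]
tcp_rot: [[-0.981, -0.196, 0.001], [-0.196, 0.981, 0.0], [-0.001, -0.0, -1.0]]
ft_force: [-0.1, -0.6, -0.1]
finger_gap: 0.0299
```

Run:
```python
from h import *
rel()
```

```text
t 8.82 h,y,v mm [-0.6  0.9 34.9] yawerr deg 0.03 tz [ 0.001  0.    -1.   ] gap 0.0299 F [-0.1 -0.6 -0.1] q [-0.01  0.38  1.73  0.    1.03 -1.78]
```

Request:
{"op": "send_rows", "data": {"rows": [[[-1,0,-0.001,0.003,0],[-1,0,0,0,0],[-1,0.0037,0,0.0018,0],[-1,0.0037,0,0.0018,0],[-1,0,0,0,0]]]}}

```text
clock: 9.45
ee_pos: [0.5563, 0.0009, 0.1128]
tcp_rot: [[-0.981, -0.196, -0.002], [-0.196, 0.981, -0.0], [0.002, -0.0, -1.0]]
ft_force: [-1.8, 0.4, 1.0]
finger_gap: 0.0297
```

Run:
```python
from h import *
rel()
o=shot("side","6")
a=o.p[140:250,220:360,::-1]; cv2.imwrite("pics/c7.png",cv2.resize(a,None,fx=5,fy=5,interpolation=2))
```

```text
t 9.45 h,y,v mm [-9.3 -0.2 27.6] yawerr deg 0.03 tz [-0.002 -0.    -1.   ] gap 0.0297 F [-1.8  0.4  1. ] q [-0.02  0.37  1.76 -0.    1.01 -1.79]
```

View pics/c7.png

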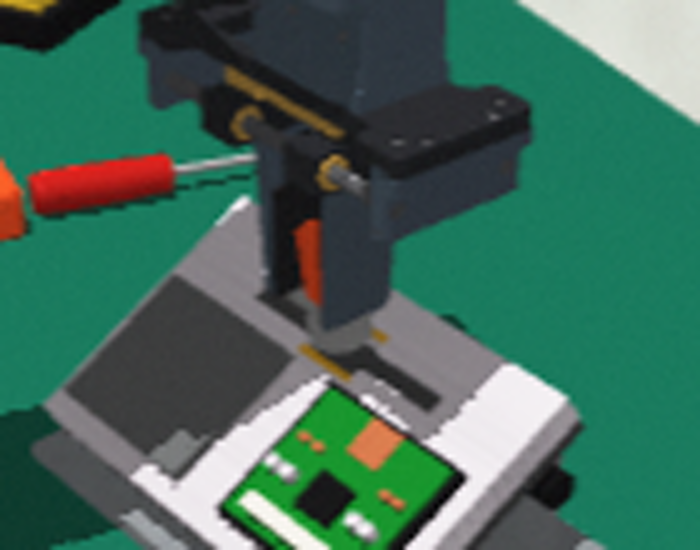

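Request:
{"op": "send_rows", "data": {"rows": [[[-1,0.003,0,0.002,0],[-1,0.003,0,0.002,0],[-1,0.0035,0,0.003,0],[-1,0.0035,0,0.0035,0],[-1,0,0,0,0],[-1,0,0,0,0]]]}}

```text
clock: 10.25
ee_pos: [0.5436, -0.0015, 0.1022]
tcp_rot: [[-0.981, -0.196, -0.002], [-0.196, 0.981, -0.0], [0.002, 0.0, -1.0]]
ft_force: [-0.1, -0.4, -1.0]
finger_gap: 0.0299
```

Run:
```python
from h import *
rel()
o=shot("side","7")
a=o.p[140:250,220:360,::-1]; cv2.imwrite("pics/c8.png",cv2.resize(a,None,fx=5,fy=5,interpolation=2))
```

```text
t 10.25 h,y,v mm [-22.3  -0.1  17. ] yawerr deg 0.03 tz [-0.002 -0.    -1.   ] gap 0.0299 F [-0.1 -0.4 -1. ] q [-0.02  0.37  1.8  -0.    0.98 -1.79]
```

View pics/c8.png

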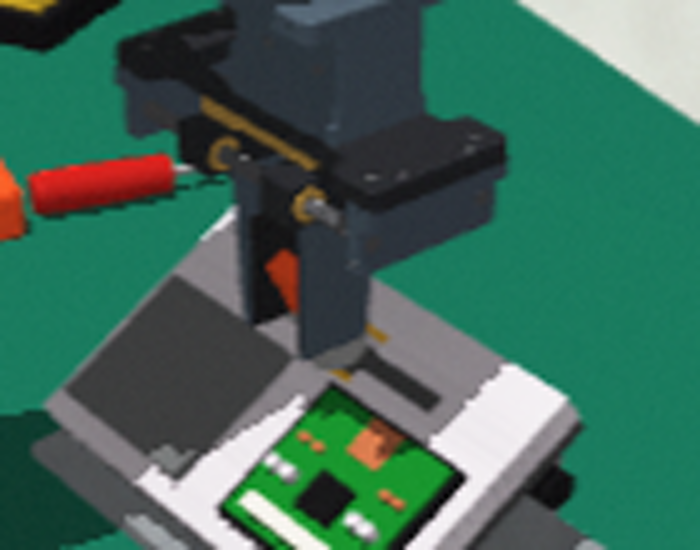

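Request:
{"op": "send_rows", "data": {"rows": [[[-0.2,0,0,0,0],[-0.2,0,0,0,0],[-0.2,0,0,0,0]]]}}

```text
clock: 10.68
ee_pos: [0.5447, -0.0013, 0.1029]
tcp_rot: [[-0.981, -0.196, 0.0], [-0.196, 0.981, 0.0], [-0.0, 0.0, -1.0]]
ft_force: [-0.6, 0.1, 0.0]
finger_gap: 0.0368
```

Run:
```python
from h import *
rel()
o=shot("side","8"); a=o.p[160:240,230:340,::-1]; cv2.imwrite("pics/c9.png",cv2.resize(a,None,fx=7,fy=7,interpolation=2))
o=shot("wrist","8"); a=o.p[150:330,180:380,::-1]; cv2.imwrite("pics/c10.png",cv2.resize(a,None,fx=3,fy=3,interpolation=2))
```

```text
t 10.68 h,y,v mm [-21.1  -0.1  17.6] yawerr deg 0.03 tz [ 0.  0. -1.] gap 0.0368 F [-0.6  0.1  0. ] q [-0.02  0.37  1.8   0.    0.98 -1.79]
```

View pics/c9.png

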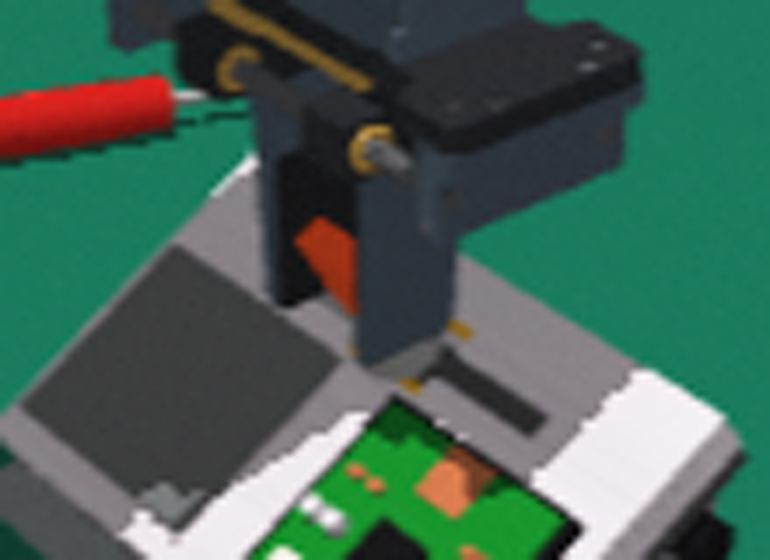

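View pics/c10.png

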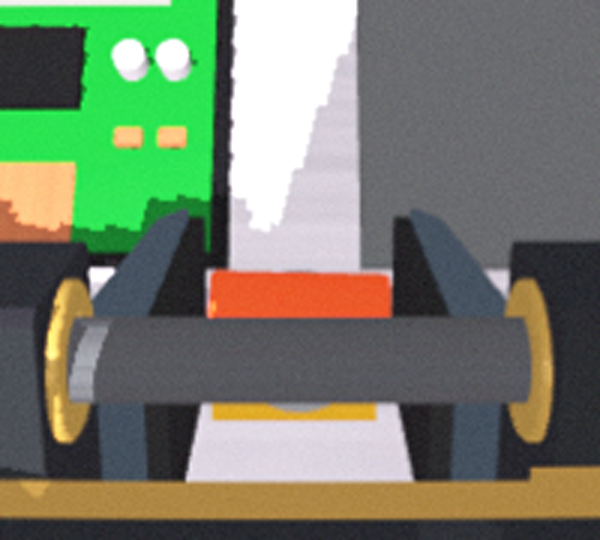

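Run:
```python
from h import *
W,R=deck()
for n in("wrist","side"):
    o=load(n,"8"); m=mask(o,(0,110,60),(18,255,255)); 
    if n=="wrist": m[:230]=0;m[260:]=0;m[:,:240]=0;m[:,:240]=0;m[:,320:]=0
    else: m[:160]=0;m[215:]=0;m[:,:260]=0;m[:,290:]=0
    P=(dpts(o,px(m))-W)@R*1e3
    print(n,len(P),np.percentile(P,[3,25,50,75,97],axis=0).round(1))
    if n=="wrist":
        uv=px(m)
        for v in range(uv[:,1].min(),uv[:,1].max()+1,2):
            s=uv[:,1]==v; print(v,uv[s,0].min(),uv[s,0].max(),np.median(P[s],0).round(1))
```

```text
wrist 919 [[ -8.3 -13.1  37.1]
 [ -6.6  -6.6  55.7]
 [ -4.6   0.8  56.2]
 [ -2.7   8.5  56.6]
 [ -1.1  15.5  57.3]]
239 252 254 [-18.6 -16.7   3.2]
241 251 306 [-8.1  0.6 55.9]
243 250 309 [-7.1  1.1 56.2]
245 250 310 [-6.1  1.3 56.1]
247 250 310 [-5.1  1.3 56.3]
249 250 310 [-4.1  1.3 56. ]
251 250 310 [-3.1  0.9 56.3]
253 249 310 [-2.1  1.1 56.2]
255 249 310 [-1.1  1.1 56.2]
side 86 [[-11.9 -34.1  33.8]
 [ -9.3  -7.   52. ]
 [ -6.7   2.1  57.4]
 [ -1.6   9.   59. ]
 [ 21.8  21.2 129.6]]
```

Request:
{"op": "send_rows", "data": {"rows": [[[-1,0,0,0,0],[-1,0,0,0,0],[-1,0,0,0,0],[-1,-0.0023,0,-0.0016,0],[-1,0,0,0,0],[-1,0,0,0,0]]], "force": 12}}

```text
clock: 11.52
ee_pos: [0.5467, -0.0009, 0.1043]
tcp_rot: [[-0.981, -0.196, -0.0], [-0.196, 0.981, 0.0], [0.0, 0.0, -1.0]]
ft_force: [0.1, -1.2, -1.4]
finger_gap: 0.0302
```

```bash
cat >> h.py <<'E'
def grip(tag,n="wrist",box=(230,262,200,340)):
    W,R=deck(); o=shot(n,tag); m=mask(o,(0,110,60),(18,255,255)); k=np.zeros_like(m); a,b,c,d=box; k[a:b,c:d]=255; m&=k
    uv=px(m); P=(dpts(o,uv)-W)@R*1e3
    for v in range(uv[:,1].min(),uv[:,1].max()+1,3):
        s=uv[:,1]==v; print(v,uv[s,0].min(),uv[s,0].max(),np.median(P[s],0).round(1),P[s,1].min().round(1),P[s,1].max().round(1))
E
python3 - <<'E'
from h import *
rel(); grip("9")
E
```

```text
t 11.53 h,y,v mm [-19.1  -0.1  19.1] yawerr deg 0.03 tz [-0.  0. -1.] gap 0.0302 F [ 0.1 -1.2 -1.4] q [-0.02  0.37  1.79  0.    0.98 -1.79]
240 250 253 [ -8.1 -14.   44.7] -14.0 -14.0
243 216 309 [-4.5  0.6 56.4] -16.9 15.7
246 249 339 [-3.1  1.3 56.3] -14.1 19.4
249 249 310 [-1.5  1.  56.5] -14.1 16.1
252 210 310 [-0.1  0.8 56.2] -17.6 16.2
255 209 309 [ 1.4  0.1 56.3] -17.3 15.6Traceback (most recent call last):
  File "<stdin>", line 2, in <module>
  File "h.py", line 42, in grip
    s=uv[:,1]==v; print(v,uv[s,0].min(),uv[s,0].max(),np.median(P[s],0).round(1),P[s,1].min().round(1),P[s,1].max().round(1))
                          ~~~~~~~~~~~^^
    return umr_minimum(a, axis, None, out, keepdims, initial, where)
ValueError: zero-size array to reduction operation minimum which has no identity
```

Request:
{"op": "send_rows", "data": {"rows": [[[-1,0,-0.008,0,0],[-1,0,-0.01,0,0],[-1,0,-0.01,0,0],[-1,0,0,0,0]]]}}

```text
clock: 12.08
ee_pos: [0.5525, -0.0294, 0.1044]
tcp_rot: [[-0.981, -0.194, 0.0], [-0.194, 0.981, 0.0], [-0.0, 0.0, -1.0]]
ft_force: [0.3, 0.3, -1.1]
finger_gap: 0.0302
```

Run:
```python
from h import *
rel(); 
try: grip("10")
except Exception: pass
```

```text
t 12.07 h,y,v mm [-19.  -29.1  19.1] yawerr deg -0.06 tz [ 0.  0. -1.] gap 0.0302 F [ 0.3  0.3 -1.1] q [-0.07  0.38  1.77  0.    0.99 -1.84]
240 250 253 [ -8. -43.  45.] -43.1 -42.9
243 216 339 [ -4.4 -28.2  56.4] -45.8 -9.7
246 211 310 [ -3.  -28.2  56.4] -46.2 -12.8
249 210 310 [ -1.5 -28.2  56.4] -46.2 -12.9
252 249 310 [  0.  -28.   56.4] -43.0 -12.9
255 217 339 [  1.5 -28.7  56.3] -45.7 -10.5
```

Request:
{"op": "send_rows", "data": {"rows": [[[-1,0,-0.01,0,0],[-1,0,-0.01,0,0],[-1,0,-0.009,0,0],[-1,0,0,0,0],[-1,0,0,0,0]]]}}

```text
clock: 12.75
ee_pos: [0.5579, -0.0568, 0.1044]
tcp_rot: [[-0.981, -0.196, -0.0], [-0.196, 0.981, 0.0], [0.0, 0.0, -1.0]]
ft_force: [0.5, 0.2, -1.0]
finger_gap: 0.0302
```

Run:
```python
from h import *
rel(); 
try: grip("11")
except Exception: pass
```

```text
t 12.75 h,y,v mm [-19.1 -57.1  19.1] yawerr deg 0.01 tz [-0.  0. -1.] gap 0.0302 F [ 0.5  0.2 -1. ] q [-0.12  0.39  1.76  0.    1.   -1.89]
240 250 254 [ -8.8 -71.1  40.5] -73.4 -71.0
243 216 339 [ -4.5 -55.9  56.5] -73.7 -37.8
246 211 310 [ -3.  -56.2  56.4] -74.4 -40.9
249 249 310 [ -1.5 -56.2  56.5] -71.0 -40.9
252 249 310 [ -0.1 -55.9  56.2] -71.0 -40.8
255 209 338 [  1.4 -56.9  56.5] -74.4 -38.6
```

View pics/wrist11.png

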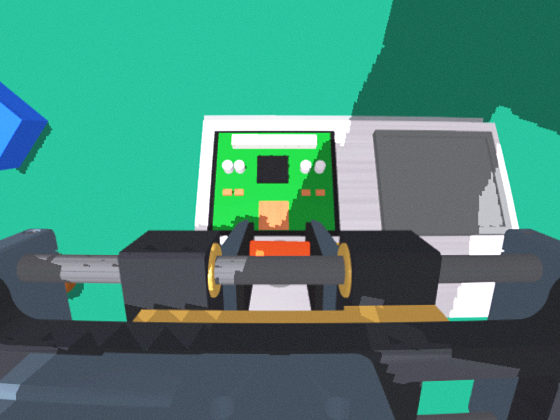

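Request:
{"op": "send_rows", "data": {"rows": [[[-1,0,-0.0015,0,0],[-1,0,0,0,0],[-0.2,0,0,0,0],[-0.2,0,0,0,0],[0.3,0,0,0,0],[0.3,0,0,0,0]]]}}

```text
clock: 13.55
ee_pos: [0.5583, -0.0583, 0.1045]
tcp_rot: [[-0.981, -0.196, 0.0], [-0.196, 0.981, 0.0], [-0.0, 0.0, -1.0]]
ft_force: [0.2, 0.2, 0.3]
finger_gap: 0.0536
```

Run:
```python
from h import *
rel(); 
try: grip("12")
except Exception: pass
```

```text
t 13.55 h,y,v mm [-18.9 -58.7  19.2] yawerr deg 0.03 tz [ 0.  0. -1.] gap 0.0536 F [0.2 0.2 0.3] q [-0.12  0.39  1.76  0.    1.   -1.89]
241 252 285 [ -5.6 -61.   55.1] -71.2 -53.8
244 250 309 [ -3.9 -57.5  56. ] -72.2 -42.7
247 250 309 [ -2.4 -57.4  56.1] -72.1 -42.7
250 250 309 [ -0.9 -57.5  56.1] -72.2 -42.9
253 250 309 [  0.5 -57.4  56.1] -72.1 -42.8
256 251 261 [ 10.1 -64.1 121.5] -65.4 -62.7
```

Request:
{"op": "send_rows", "data": {"rows": [[[1,0,0,-0.02,0],[1,0,0,-0.03,0],[1,0,0,-0.01,0.17],[1,0,0,0,0.175],[1,0,0,0,0.175],[1,0,0,0,0.175],[1,0,0,0,0.175],[1,0,0,0,0.175]]]}}

```text
clock: 14.6
ee_pos: [0.5582, -0.0583, 0.1644]
tcp_rot: [[-0.657, 0.754, -0.0], [0.754, 0.657, 0.0], [0.0, 0.0, -1.0]]
ft_force: [-0.1, -0.9, 0.1]
finger_gap: 0.0911
```

Request:
{"op": "send_rows", "data": {"rows": [[[1,0,0,0,0.175],[1,0,0,0,0.175],[1,0,0,0,0.175],[1,0,0,0,0],[1,0,0,0,0]]]}}

```text
clock: 15.22
ee_pos: [0.5582, -0.0583, 0.1644]
tcp_rot: [[-0.199, 0.98, 0.0], [0.98, 0.199, 0.0], [0.0, 0.0, -1.0]]
ft_force: [0.5, 0.1, -0.3]
finger_gap: 0.0907
```

Run:
```python
from h import *
rel(); shot("wrist","13")
```

```text
t 15.22 h,y,v mm [-19.  -58.7  79.2] yawerr deg -89.79 tz [ 0.  0. -1.] gap 0.0907 F [ 0.5  0.1 -0.3] q [-0.12  0.33  1.67  0.    1.13 -0.33]
```

View pics/wrist13.png

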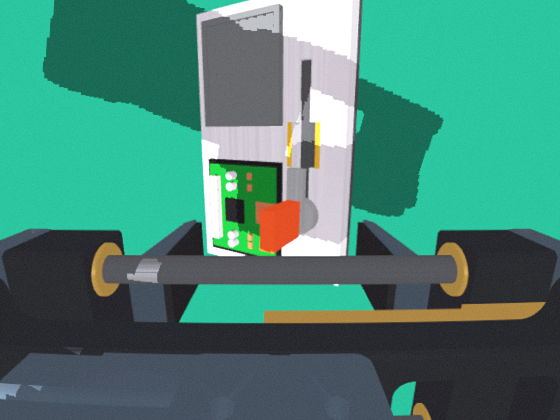

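Request:
{"op": "send_rows", "data": {"rows": [[[1,0.034,-0.019,0,0],[1,0,0,0.03,0],[1,0,0,0.028,0],[1,0,0,0,0],[1,0,0,0,0]]]}}

```text
clock: 15.9
ee_pos: [0.5338, -0.0288, 0.1074]
tcp_rot: [[-0.197, 0.98, 0.002], [0.98, 0.197, -0.0], [-0.0, 0.002, -1.0]]
ft_force: [0.1, -0.8, -0.4]
finger_gap: 0.0909
```

Run:
```python
from h import *
rel(); shot("wrist","14")
```

```text
t 15.9 h,y,v mm [-37.2 -24.9  22.1] yawerr deg -89.9 tz [ 0.002 -0.    -1.   ] gap 0.0909 F [ 0.1 -0.8 -0.4] q [-0.08  0.35  1.81  0.    0.98 -0.27]
```

View pics/wrist14.png

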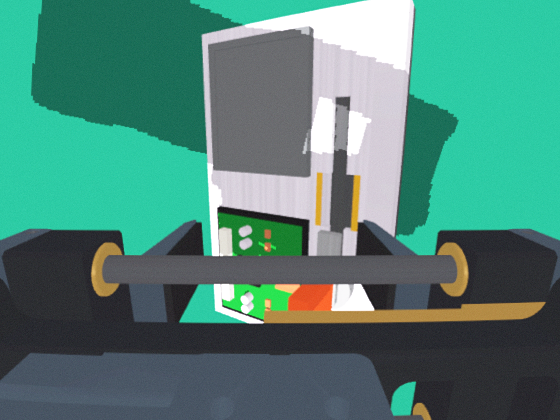

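Request:
{"op": "send_rows", "data": {"rows": [[[1,0,0,0.0028,0],[1,0,-0.0056,0.0033,0],[1,0,-0.0056,0.0033,0],[1,0,-0.0056,0.0032,0],[1,0,0,0,0]]]}}

```text
clock: 16.58
ee_pos: [0.5158, -0.0317, 0.0938]
tcp_rot: [[-0.197, 0.98, -0.001], [0.98, 0.197, 0.001], [0.001, -0.0, -1.0]]
ft_force: [-0.5, 1.5, 0.8]
finger_gap: 0.0911
```

Run:
```python
from h import *
rel(); shot("wrist","15"); o=shot("side","15"); a=o.p[150:260,220:360,::-1]; cv2.imwrite("pics/c15.png",cv2.resize(a,None,fx=5,fy=5,interpolation=2))
```

```text
t 16.57 h,y,v mm [-55.4 -24.3   8.5] yawerr deg -89.93 tz [-0.001  0.001 -1.   ] gap 0.0911 F [-0.5  1.5  0.8] q [-0.08  0.34  1.87  0.    0.93 -0.28]
```

View pics/wrist15.png

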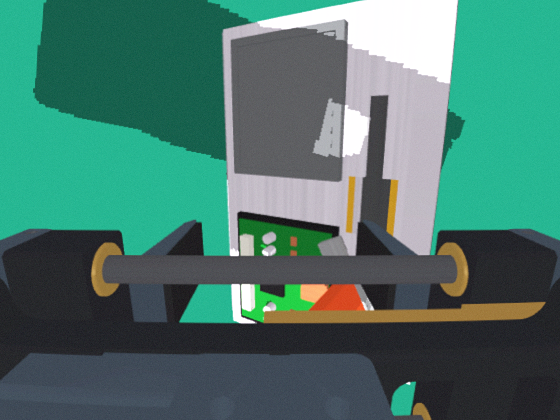

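View pics/c15.png

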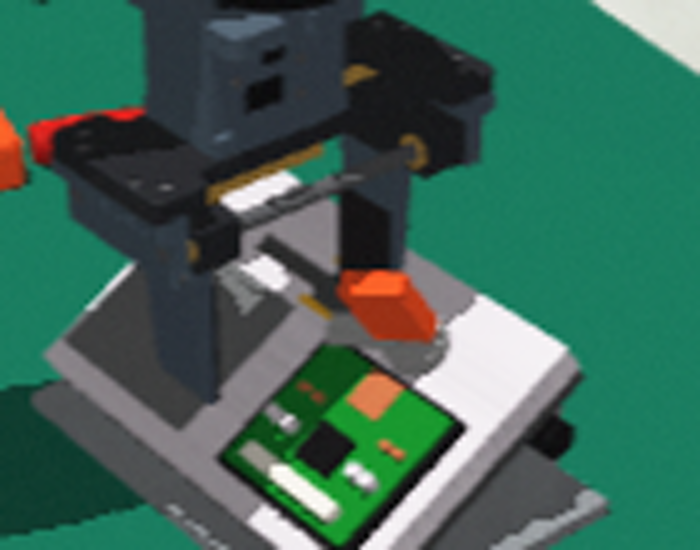

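Request:
{"op": "send_rows", "data": {"rows": [[[1,0,-0.0052,0.003,0],[1,0,-0.0052,0.003,0],[1,0,-0.0052,0.003,0],[1,0,0,0,0],[1,0,0,0,0]]]}}

```text
clock: 17.3
ee_pos: [0.5009, -0.0354, 0.0846]
tcp_rot: [[-0.196, 0.981, -0.001], [0.981, 0.196, -0.0], [-0.0, -0.001, -1.0]]
ft_force: [-0.2, 0.4, 0.4]
finger_gap: 0.0911
```

Run:
```python
from h import *
rel(); o=shot("side","16"); a=o.p[150:260,220:360,::-1]; cv2.imwrite("pics/c16.png",cv2.resize(a,None,fx=5,fy=5,interpolation=2))
```

```text
t 17.3 h,y,v mm [-70.7 -25.   -0.6] yawerr deg -89.94 tz [-0.001 -0.    -1.   ] gap 0.0911 F [-0.2  0.4  0.4] q [-0.09  0.33  1.91 -0.    0.9  -0.29]
```

View pics/c16.png

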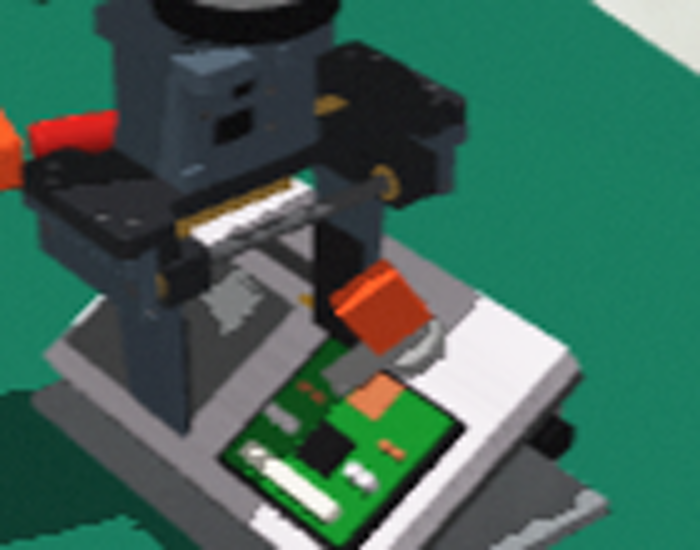

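Request:
{"op": "send_rows", "data": {"rows": [[[1,0.004,0.004,0,0],[1,0,0,-0.03,0],[1,0,0,-0.05,0],[1,0,0,0,-0.175],[1,0,0,0,-0.175],[1,0,0,0,-0.175],[1,0,0,0,-0.175],[1,0,0,0,-0.175]]]}}

```text
clock: 18.35
ee_pos: [0.5046, -0.0301, 0.1649]
tcp_rot: [[-0.881, 0.472, 0.0], [0.472, 0.881, 0.0], [-0.0, 0.0, -1.0]]
ft_force: [0.2, 0.1, -0.1]
finger_gap: 0.0912
```

Request:
{"op": "send_rows", "data": {"rows": [[[1,0,0,0,-0.175],[1,0,0,0,-0.175],[1,0,0,0,-0.175],[1,0,0,0,-0.17],[1,-0.048,-0.037,0,0],[1,0,0,0,0],[1,0,0,0,0]]]}}

```text
clock: 19.23
ee_pos: [0.5583, -0.0571, 0.1644]
tcp_rot: [[-0.981, -0.196, -0.001], [-0.196, 0.981, 0.0], [0.001, 0.001, -1.0]]
ft_force: [-0.7, 0.2, 0.4]
finger_gap: 0.0911
```

Run:
```python
from h import *
rel(); shot("wrist","17")
```

```text
t 19.23 h,y,v mm [-18.7 -57.4  79.1] yawerr deg 0.01 tz [-0.001  0.    -1.   ] gap 0.0911 F [-0.7  0.2  0.4] q [-0.12  0.33  1.67  0.    1.14 -1.89]
```

View pics/wrist17.png

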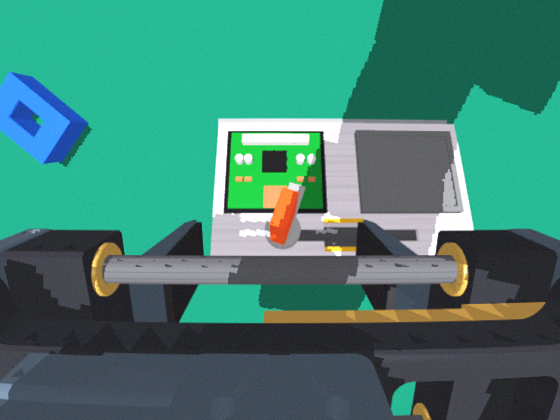

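```bash
cat >> h.py <<'E'
def bar(tag,box):
    W,R=deck(); o=load("wrist",tag); m=mask(o,(0,100,60),(20,255,255)); k=np.zeros_like(m); a,b,c,d=box; k[a:b,c:d]=255; m&=k
    uv=px(m); P=(dpts(o,uv)-W)@R*1e3; s=(P[:,2]>52.5)&(P[:,2]<59)
    q=((onplane(o,uv[s],W+R[:,2]*.056,R[:,2])-W)@R*1e3)[:,:2]
    print(s.sum(),np.median(P[s],0).round(1),cv2.minAreaRect(q.astype(np.float32)))
    n=np.linalg.svd(P[s]-P[s].mean(0))[2][2]; print("top normal deck frame",n.round(3))
E
python3 - <<'E'
from h import *
bar("17",(175,255,260,310))
E
```

```text
706 [ -6.4 -53.   57.1] ((-6.469922065734863, -53.11555862426758), (12.336522102355957, 30.781539916992188), 71.52643585205078)
top normal deck frame [-0.048  0.04   0.998]
```

Request:
{"op": "send_rows", "data": {"rows": [[[1,0,0,0.03,0],[1,0,0,0.028,0],[1,0,0,0,0],[-1,0,0,0,0],[-1,0,0,0,0],[-1,0,0,0,0],[-1,0,0,0,0],[-1,0,0,0,0]]], "force": 8}}

```text
clock: 20.27
ee_pos: [0.5587, -0.0573, 0.107]
tcp_rot: [[-0.981, -0.196, 0.0], [-0.196, 0.981, 0.0], [-0.0, 0.0, -1.0]]
ft_force: [-0.2, 0.5, -0.0]
finger_gap: 0.0442
```

Request:
{"op": "send_rows", "data": {"rows": [[[-1,0,0,0,0],[-1,0,0,0,0],[-1,0,0,0,0],[-1,0,0,0,0],[-1,0,0,0,0]]]}}

```text
clock: 20.9
ee_pos: [0.5585, -0.0572, 0.1067]
tcp_rot: [[-0.981, -0.196, -0.0], [-0.196, 0.981, 0.0], [0.0, 0.0, -1.0]]
ft_force: [0.2, 1.6, -0.1]
finger_gap: 0.012
```

Run:
```python
from h import *
rel(); shot("wrist","18");o=shot("side","18"); a=o.p[150:260,220:360,::-1]; cv2.imwrite("pics/c18.png",cv2.resize(a,None,fx=5,fy=5,interpolation=2))
```

```text
t 20.9 h,y,v mm [-18.6 -57.6  21.5] yawerr deg 0.03 tz [-0.  0. -1.] gap 0.012 F [ 0.2  1.6 -0.1] q [-0.12  0.39  1.75  0.    1.   -1.89]
```

View pics/wrist18.png

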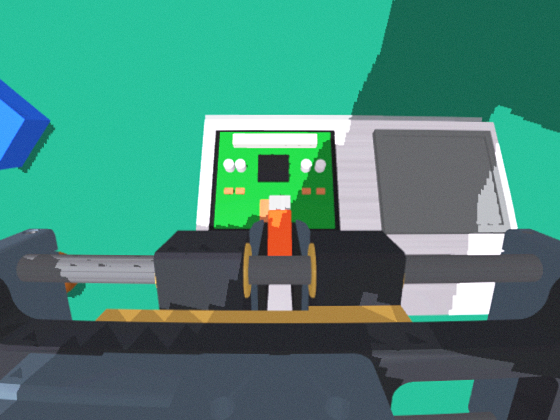

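View pics/c18.png

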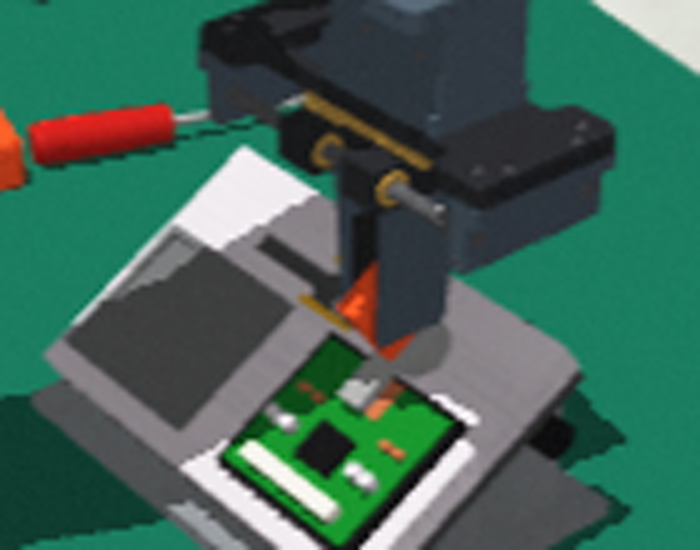

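Request:
{"op": "send_rows", "data": {"rows": [[[-0.7,0,0,0,0],[-0.7,0,0,0,0],[0,0,0,0,0],[0,0,0,0,0],[0,0,0,0,0]]]}}

```text
clock: 21.62
ee_pos: [0.5586, -0.0572, 0.1068]
tcp_rot: [[-0.981, -0.196, 0.0], [-0.196, 0.981, 0.0], [-0.0, 0.0, -1.0]]
ft_force: [0.4, 0.5, -0.8]
finger_gap: 0.0407
```

Request:
{"op": "send_rows", "data": {"rows": [[[0,0,0,-0.03,0],[0,0,0,-0.035,0],[0.5,0,0,0,0],[0.5,0,0,0,0],[0.5,0,0,0,0]]]}}

```text
clock: 22.25
ee_pos: [0.5578, -0.0571, 0.1705]
tcp_rot: [[-0.981, -0.196, -0.003], [-0.196, 0.981, 0.0], [0.003, 0.001, -1.0]]
ft_force: [0.3, 0.8, -0.3]
finger_gap: 0.068
```

Run:
```python
from h import *
rel(); o=shot("wrist","19"); cv2.imwrite("pics/c19.png",cv2.resize(o.p[110:290,190:390,::-1],None,fx=3,fy=3,interpolation=2))
bar("19",(175,255,250,320))
```

```text
t 22.25 h,y,v mm [-19.2 -57.4  85.2] yawerr deg 0.03 tz [-0.003  0.    -1.   ] gap 0.068 F [ 0.3  0.8 -0.3] q [-0.12  0.33  1.66  0.    1.15 -1.89]
672 [ -5.3 -56.5  57.1] ((-5.552547454833984, -56.543460845947266), (11.483227729797363, 30.34782600402832), 89.56831359863281)
top normal deck frame [-0.054 -0.015  0.998]
```

View pics/c19.png

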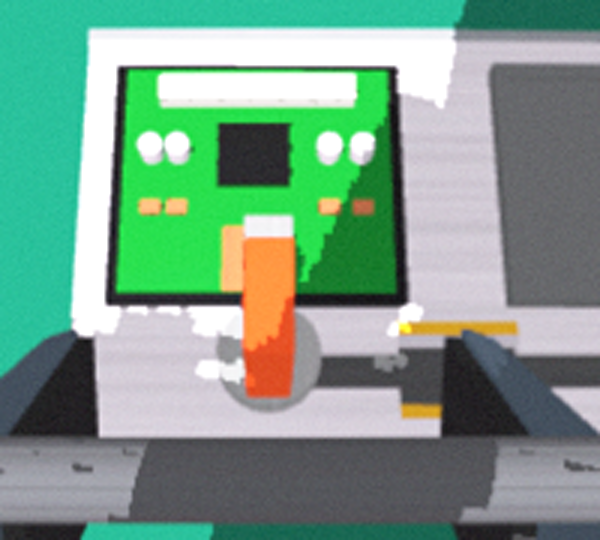

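Run:
```python
from h import *
W,R=deck(); o=load("wrist","19")
f=lambda u,v:((dpts(o,[(u,v)])-W)@R*1e3).round(1)[0]
for u,v in [(190+275/3,110+226/3),(190+262/3,110+226/3),(190+285/3,110+226/3),(190+235/3,110+380/3),(190+310/3,110+365/3),(190+310/3,110+350/3),(190+255/3,110+385/3)]: print(round(u),round(v),f(round(u),round(v)))
# fit along bar top
m=mask(o,(0,100,60),(20,255,255)); m[:188]=0;m[245:]=0;m[:,:272]=0;m[:,287:]=0
P=(dpts(o,px(m))-W)@R*1e3; s=(P[:,2]>50)&(P[:,2]<62); P=P[s]
print(np.polyfit(P[:,0],P[:,2],1),P[:,0].min(),P[:,0].max())
s=read_state()
for n,lo,hi in(("top",0,0),):
    o2=shot("top","19")
```

```text
282 185 [-39.6 -53.8  13.6]
277 185 [-39.5 -58.2  13.9]
285 185 [-39.9 -51.2  12.8]
268 237 [  6.2 -65.7  11.8]
293 232 [  1.8 -44.7  11.5]
293 227 [ -2.4 -44.6  11.9]
275 238 [ 11.  -59.5  33.3]
[3.36511733e-02 5.70904920e+01] -21.235153126908646 9.398180170548503
```

View pics/top19.png

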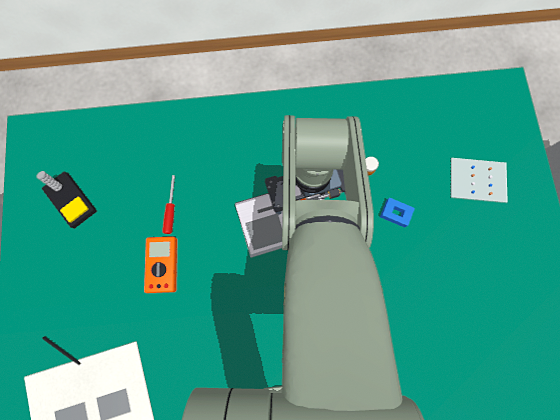

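Request:
{"op": "send_rows", "data": {"rows": [[[0.5,0,0,-0.04,0],[0.5,0,0,-0.04,0],[0.5,0,0,0,0],[0.5,0,0,0,0]]]}}

```text
clock: 22.85
ee_pos: [0.558, -0.0572, 0.2507]
tcp_rot: [[-0.981, -0.196, -0.002], [-0.196, 0.981, 0.0], [0.002, 0.001, -1.0]]
ft_force: [-0.4, 0.4, -0.8]
finger_gap: 0.0689
```

Run:
```python
from h import *
rel(); o=shot("wrist","20"); bar("20",(140,260,230,330)); print(finish_job())
```

```text
t 22.85 h,y,v mm [-19.  -57.5 165.5] yawerr deg 0.03 tz [-0.002  0.    -1.   ] gap 0.0689 F [-0.4  0.4 -0.8] q [-0.12  0.28  1.53  0.    1.33 -1.89]
345 [ -5.  -56.5  57. ] ((-4.897759437561035, -56.050071716308594), (29.666107177734375, 10.768539428710938), 0.007032814435660839)
top normal deck frame [-0.043  0.006  0.999]
the job is handed in; nothing more can be done
None
```

I moved the stud through the window, slid it to the green board's end, turned it a quarter turn and handed the job in at about 23 s; no verdict was reported.

How it was done: the tool can only turn about the vertical, so I did not hold the grip across its 12 mm at first. I gripped it lightly across its 30 mm side so the stud could tilt 30° onto the sloped deck as it went in. I slid it along the slot, let go, pushed the toe down the slope with one open finger, then squared it by closing the jaws across the 12 mm grip and released it.

What the last checks showed, measured from the wrist camera:
- **Toe direction:** it points down the slope over the board, within about 0.5° of square.
- **Position along the slot:** the stud sits at about y = −56.5 mm, roughly 4 mm from the clamp point (limit 13 mm).
- **Seating:** it is not perfectly flat. It leans about 0.04–0.08 rad down the slope (limit 0.15), with the toe tip apparently resting on the board. That puts its origin about 1 mm above fully seated, which is still inside the allowed range.
- **Bystanders:** the meter and screwdriver look unmoved in the top view. The jar is partly hidden behind the arm there, but what shows is in its original place; I did not measure any of the three.
- **Gripper:** it was clear of everything at hand-in.

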